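Turn the drying leaf over onto the other trough

TASK

The green folding drainer on the worktop has one slatted leaf that has been left leaning half open over its empty trough, the one to the robot's left. Push the leaf up and over its spine with the fingertips, without pinching it between the fingers, and press it down until it lies fully flat over the other trough, where the teaspoon is. Leave the teaspoon and all the other kitchenware standing and lying where they are.

Things in the scene. Friction and masses are not known exactly. Their poses are not given: they have to be found in the camera images.
- drainer: fixed green plastic drainer: two open troughs side by side, together 200 mm along its x by 250 mm along its y, rim 45 mm high. Origin at the centre of its underside. x runs along the spine (roughly away from the robot, within 30 degrees), y points across to the empty trough over which the leaf leans at the start (robot's left); the teaspoon's trough is on the -y side
- spine_mid (a point): middle of the hinge line (spine), 52 mm above the worktop, right above the drainer's origin; a steel rod 196 mm long between two small brackets, along the drainer's x
- leaf (a joint): leaf angle about the spine, rad: 0 = flat over the empty trough (drainer's +y side), 1.57 = straight up, 3.14 = flat over the teaspoon's trough (end stop). The hinge is stiff: the leaf stays where it is left; turning it takes 0.2 Nm plus its weight (0.1 to 0.2 kg), 2 to 4 N at the free edge. Starts between 0.35 and 0.95
- leaf_edge (a point): middle of the leaf's free edge, at mid-thickness, 135 mm from the hinge line. The leaf is a flat slatted board, 168 mm along the spine, 135 mm across, 8 mm thick, gaps 6 mm wide (too narrow for a finger). The edge juts 10 mm past the trough's outer wall when flat; at the start it stands about 98 to 162 mm above the worktop, open from outside and below
- teaspoon: steel teaspoon 150 mm long lying on the floor of the -y trough, below the rim. Leave it. Origin at its underside
- cup: plain steel cup without handle, 72 mm across, 85 mm high, standing beside the drainer, either beyond its far end or beyond its -y side (it may have changed places with the mug). Leave it. Origin at the centre of its underside
- mug: white mug, 76 mm across, 88 mm high, handle on its own +y side, standing in the other of these two places. Leave it. Origin at the centre of its underside
Things that resemble listed ones, but are neither listed nor needed, are in the scene too. Leave any orange look-alike of the cup alone. What is shaped like the mug but blue or purple is not meant.

How it is judged:
By the outcome, as a careful person would: the job done as asked, in the order asked, and still so for the second after the job is handed in, with the robot touching nothing.
It also fails if it takes over 42 s, if anything falls off the work surface, if the arm or the gripper's body presses on something with over 40 N, if the wrist force passes 120 N, or if a joint passes its speed limit or range.

ROBOT

A 6-joint arm with a two-finger parallel gripper is mounted at the origin on the work surface. World frame = base frame: x ahead of the robot, y to its left, z up, the work surface at z = 0. Lengths are in m, angles in rad, forces in N, time in s.
With the tool pointing down it reaches from about 0.35 to 0.775 m from the base axis. Payload 7.3 kg.
Tool frame: the origin (TCP) lies at the very end of the fingers, on their centre line; the grasp point (between the pads) lies 19 mm behind it (robot.tcp_to_grasp is the distance from the TCP to the grasp point, in m); x points along the fingers, y is the direction in which the jaws open and shut, and the axes are right-handed (so a half turn about x gives the same grasp; the last joint's range is limited). The gripper opens to 92 mm and grips with 3 to 60 N. Pads are 19 mm wide; open, the fingers measure 130 mm over their backs; the gripper's body (75 mm by 190 mm) begins 47 mm behind the grasp point.
Start: joints at [-1.382, 0.342, 1.524, -0, 1.275, -0.146], TCP at [0.173, -0.496, 0.227] pointing down, gripper open.
Joint ranges: [-2.53, 2.53], [-0.77, 2.02], [0.04, 2.7], [-1, 4.14], [0.28, 2.66], [-3.11, 3.11]. Speed limits (rad/s): [2.57, 2.57, 3.14, 3.14, 3.14, 3.14].

INTERFACE

Orientations are given as [roll, pitch, yaw] about the fixed x, y, z axes, in that order (R = Rz(yaw) Ry(pitch) Rx(roll)).
In Python, from cell import robot gives the robot as it stands.
- The arm moves only by the tool move_arm, never from a script. Its argument "increments" is a list of rows, each a list of 4 numbers: the shift along the tool's x, y, z normalised to -1 to 1, where 1 is 40 cm, then the turn about the tool's x normalised to -1 to 1, where 1 is 60 degrees. In form: [[dx, dy, dz, twist], ...]. A call has 1 to 5 rows; each row is the pose to reach, as a shift and turn from the pose commanded when the call began, along the tool's axes at that moment; what a row does not reach only later rows make up. A row lasts 1/8 s, in which the tool goes at most 62.5 mm and 10.7 degrees, less where a joint would pass 70% of its speed; a pose out of reach is approached as far as the arm can. A call with a number of a shift or a turn outside -1 to 1 is refused whole. A call with a gripper value outside its range is refused whole. "gripper" is the closure, from 0 (fully open) to 1 (shut), set as the call begins (left out, the last holds). The fingers move at their own pace and stop on an object; "squeeze" is the grip in N (left out, the last holds). Time passes only in rows, so rows that repeat a pose let the fingers close. It gives the time, the measured TCP pose, the force and the opening at its end, in the units of the state.
- robot.observe(): the state, without advancing time (a new reading comes with each control period).
- robot.read_camera(name): name is "side" or "top"; returns the picture (400x640x3 uint8, red, green, blue); there is no depth.
- robot.camera_params(name): a dict with "fx", "fy", "cx", "cy" (pixels), "R" (3x3) and "t" (3): a world point X has camera coordinates R X + t. Camera axes: x right, y down, z forward; pixel columns grow to the right and rows downward; lengths in m; the calibration is good to about 2 mm. A picture is of the moment at which its call begins. camera_params takes no time and is no camera call.
- robot.hand_in(): hands the job in, once; it reports no verdict.
The state is a dict: "time": time; "qpos": joint angles; "qvel": joint speeds; "joint_efforts": joint torques, N m; "tool_pos": TCP position; "tool_rot": TCP orientation; "contact_force": force on the tool from outside, world axes, zero at the start; "torque": the same for the moment, N m; "opening": finger opening in m.
Only numpy, scipy, OpenCV 4.12 (cv2) and the standard library are available. Lean on these libraries where they do the work, as an engineer would, in place of code of your own. Each camera call takes 0.05 s, during which the arm holds its last target.

## Working session

There is one attempt and no reset: what is moved stays moved. The work goes in short steps, Python scripts to look and compute and a tool call to move; the robot and the scene stay as the last step left them, time stands still between calls to the robot, and variables do not carry over. Pictures are saved under pics/ and viewed, and the job is handed in when it is done.

Besides the shell and the picture viewer there is one more tool, called as name([rows], argument=value, ...), one row to a line, values as JSON. move_arm: Moves the arm, as the interface text tells. Its arguments: {"type":"object","properties":{"increments":{"type":"array","items":{"type":"array","items":{"type":"number"}}},"gripper":{"type":"number"},"squeeze":{"type":"number"}},"required":["increments"]}

```bash
ls; mkdir -p pics
python3 - <<'E'
from cell import robot
import cv2
for n in("side","top"):
    im=robot.read_camera(n); cv2.imwrite(f"pics/{n}0.png",im[:,:,::-1]); p=robot.camera_params(n); print(n,p)
print(robot.observe())
E
```

```text
pics
side {'fx': 460.4062362006395, 'fy': 460.4062362006395, 'cx': 318.2381944983712, 'cy': 204.08867279265925, 'R': array([[-0.9592781 , -0.28236915,  0.00729293],
       [-0.22589467,  0.75140799, -0.61996583],
       [ 0.16957926, -0.59636708, -0.78459492]]), 't': array([0.61125894, 0.15862164, 0.90647825])}
top {'fx': 414.1890168492591, 'fy': 414.1890168492591, 'cx': 322.1233027042332, 'cy': 206.73058017397585, 'R': array([[-2.55420142e-02, -9.99673718e-01,  2.49869598e-04],
       [-9.96847848e-01,  2.54510299e-02, -7.51439510e-02],
       [ 7.51130735e-02, -2.16840983e-03, -9.97172665e-01]]), 't': array([0.03135657, 0.63807719, 0.89810429])}
{'time': 0.1, 'qpos': array([-1.38200349e+00,  3.42660826e-01,  1.52492383e+00,  2.04236574e-05,
        1.27540106e+00, -1.46025407e-01]), 'qvel': array([ 0.00049259, -0.00157322, -0.00148323, -0.00063303,  0.00018229,
       -0.00167025]), 'joint_efforts': array([ 1.97142275e-03, -4.32003951e+01, -2.44695747e+01,  7.19262077e-02,
        5.26241970e-02, -5.29843032e-05]), 'tool_pos': array([ 0.17245901, -0.49548045,  0.22610961]), 'tool_rot': array([-1.73084086,  1.56940313,  1.74556408]), 'contact_force': array([ 0.13619167,  1.02837444, -1.01671608]), 'torque': array([-0.00796417, -0.00109806, -0.04023189]), 'opening': 0.09171657103148988}
```

View pics/side0.png

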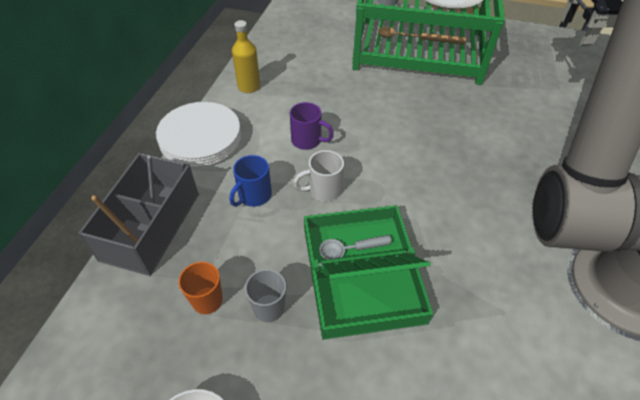

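View pics/top0.png

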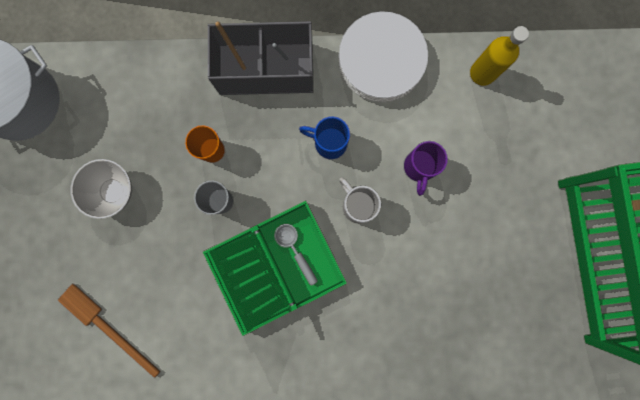

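Run:
```python
import cv2
a=cv2.imread("pics/side0.png")[190:350,290:450]
b=cv2.imread("pics/top0.png")[190:350,190:360]
cv2.imwrite("pics/c1.png",cv2.resize(a,(800,600)[:1]*1+(600,) if 0 else (600,600),interpolation=cv2.INTER_CUBIC))
cv2.imwrite("pics/c2.png",cv2.resize(b,(637,600),interpolation=cv2.INTER_CUBIC))
```

```text
(no output)
```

View pics/c1.png

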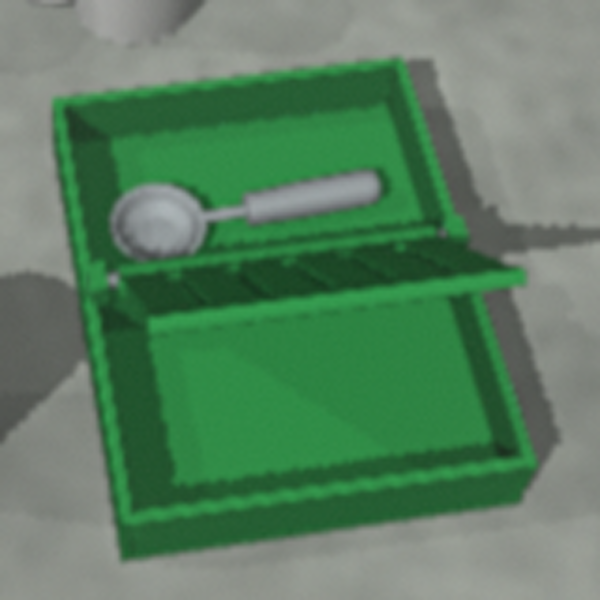

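View pics/c2.png

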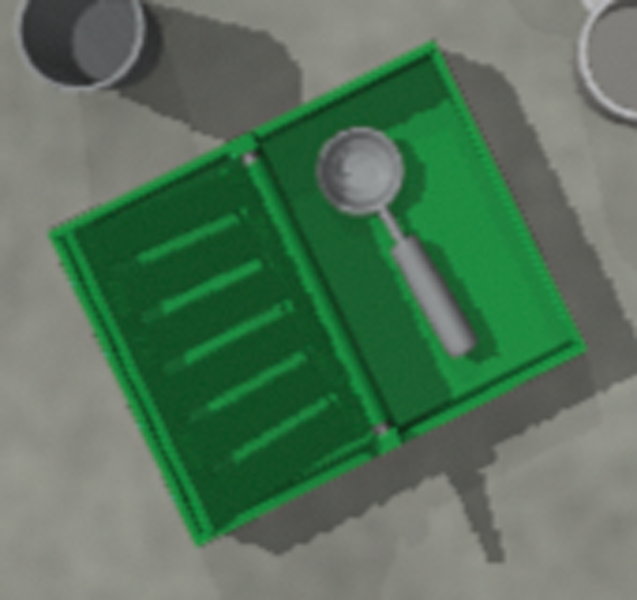

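```bash
cat > h.py <<'E'
import numpy as np
from cell import robot
from scipy.optimize import least_squares
P={n:robot.camera_params(n) for n in("side","top")}
def proj(n,X):
    p=P[n];c=np.atleast_2d(X)@p["R"].T+p["t"];return np.c_[p["fx"]*c[:,0]/c[:,2]+p["cx"],p["fy"]*c[:,1]/c[:,2]+p["cy"]]
def ray(n,u,v,z):
    p=P[n];d=p["R"].T@np.array([(u-p["cx"])/p["fx"],(v-p["cy"])/p["fy"],1]);o=-p["R"].T@p["t"];return o+d*(z-o[2])/d[2]
E
python3 - <<'E'
from h import *
S=lambda l:[(290+x/3.75,190+y/3.75) for x,y in l]
T=lambda l:[(190+x/3.747,190+y/3.75) for x,y in l]
# order: far -y, near -y, near +y, far +y
t=[ray("top",*c,.045) for c in T([(435,45),(582,347),(200,543),(52,233)])]
s=[ray("side",*c,.045) for c in S([(57,102),(403,62),(530,463),(120,513)][:1]+[(403,62),(530,463),(120,513)])]
for l in(t,s):
    l=np.array(l);print(l.round(4).tolist(),l.mean(0))
    for a,b in((1,0),(2,3),(1,2),(0,3)):
        d=l[b]-l[a];print(np.linalg.norm(d).round(4),np.degrees(np.arctan2(d[1],d[0])).round(2))
o=(np.mean(t,0)+np.mean(s,0))/2
for yaw in np.radians([24,25,26]):
  ex=np.array([np.cos(yaw),np.sin(yaw),0]);ey=np.array([-ex[1],ex[0],0])
  C=np.array([o[0],o[1],.052])
  for a in (.4,.5,.6,.7,.8,.9,1.0):
    v=ey*np.cos(a)+np.array([0,0,np.sin(a)])
    print(round(yaw,2),a,*[( proj("side",C+v*.135+ex*k)[0]-np.array([290,190]))*3.75 for k in(.084,-.084)],*[( proj("top",C+v*.135+ex*k)[0]-np.array([190,190]))*3.75 for k in(.084,-.084)])
# things
for n,u,v,z in(("top",212,196,.085),("top",362,204,.088)): print(ray(n,u,v,z))
E
```

```text
[[0.6483, 0.0497, 0.045], [0.4727, -0.0305, 0.045], [0.3684, 0.1894, 0.045], [0.5454, 0.2726, 0.045]] [0.50871803 0.12032153 0.045     ]
0.193 24.56
0.1956 25.18
0.2434 115.38
0.2455 114.78
[[0.6487, 0.057, 0.045], [0.4717, -0.0253, 0.045], [0.3706, 0.1958, 0.045], [0.5497, 0.2752, 0.045]] [0.5101973  0.12565307 0.045     ]
0.1953 24.93
0.1959 23.89
0.2432 114.55
0.2396 114.41
0.42 0.4 [155.73786361 456.49395673] [528.87956511 411.29721739] [ 24.06918565 255.01547328] [154.00957618 543.44389235]
0.42 0.5 [154.54613293 431.75738709] [530.61289799 386.68676392] [ 27.25113646 251.32299216] [159.14894312 543.94520963]
0.42 0.6 [152.8820152  404.82887104] [531.31175394 360.00209895] [ 32.96723417 246.48629663] [166.8024964  543.15733338]
0.42 0.7 [150.76178504 376.07526991] [530.94634673 331.60669239] [ 41.2498623  240.52001353] [176.97785579 541.03555201]
0.42 0.8 [148.21161279 345.91187349] [529.50778866 301.90943053] [ 52.08949562 233.45942828] [189.63932151 537.55490647]
0.42 0.9 [145.26713801 314.79156136] [527.00912917 271.35399238] [ 65.42992097 225.36201409] [204.703581   532.7132
[... 1191 characters left out ...]
7.64157889 548.63201267]
0.45 0.6 [162.94208134 409.77684539] [537.83212336 352.95400422] [ 31.05169897 255.72413725] [175.2096677 547.4725225]
0.45 0.7 [160.20734632 381.07880469] [536.87006826 324.69194643] [ 39.07717408 249.37704526] [185.25578368 544.89440789]
0.45 0.8 [156.93686977 350.96841269] [534.74365873 295.15305494] [ 49.62608824 241.85203262] [197.74394409 540.87556938]
0.45 0.9 [153.17640634 319.89744376] [531.47553306 264.77785144] [ 62.6447369  233.21008325] [212.59129915 535.41845742]
0.45 1.0 [148.982422   288.34248569] [527.1120957  234.02863366] [ 78.02993867 223.53690192] [229.66533357 528.55268769]
[0.6623315  0.24387638 0.085     ]
[ 0.63741305 -0.06756595  0.088     ]
```

```bash
cat >> h.py <<'E'
from scipy.spatial.transform import Rotation as Ro
O=np.array([.5095,.122,0]);YAW=.432
ex=np.array([np.cos(YAW),np.sin(YAW),0]);ey=np.array([-ex[1],ex[0],0])
def W(x,y,z): return O+ex*x+ey*y+np.array([0,0,z])
def loc(p): d=np.array(p)-O; return np.array([d@ex,d@ey,d[2]])
def st():
    s=robot.observe();R=Ro.from_euler("xyz",s["tool_rot"]).as_matrix()
    print("t",s["time"],"loc",loc(s["tool_pos"]).round(4),"F",s["contact_force"].round(1),"q",s["qpos"].round(2),"op",s["opening"])
    return s,R
def inc(s,R,*l):
    for t in l: print(t,(R.T@(W(*t)-s["tool_pos"])/.4).round(3))
E
python3 - <<'E'
from h import *
s,R=st();print(R.round(3));z=R[:,2]
print("twist to make z ∥ ±ey, about tool x:")
for sg in(1,-1):
    v=R.T@(sg*ey);print(sg,np.degrees(np.arctan2(-v[1],v[2])))
inc(s,R,(0,.16,.30),(0,.16,.227))
print(s["tool_pos"],W(0,.16,.3))
E
```

```text
t 0.1 loc [-0.5646 -0.4196  0.2261] F [ 0.1  1.  -1. ] q [-1.38  0.34  1.52  0.    1.28 -0.15] op 0.09171657103148988
[[-0.     0.329 -0.944]
 [ 0.001 -0.944 -0.329]
 [-1.    -0.001 -0.   ]]
twist to make z ∥ ±ey, about tool x:
1 84.4315405687993
-1 -95.5684594312007
(0, 0.16, 0.3) [-0.182 -1.579 -1.264]
(0, 0.16, 0.227) [ 0.    -1.579 -1.264]
[ 0.17245901 -0.49548045  0.22610961] [0.44250994 0.26730083 0.3       ]
```

move_arm([
  [-0.2, -0.25, -0.7, -0.8],
  [-0.2, -0.25, -0.7, -0.8],
  [-0.2, -0.25, -0.7, -0.8],
  [-0.2, -0.25, -0.7, -0.8],
  [-0.2, -0.25, -0.7, -0.8],
], gripper=1, squeeze=10)

```text
time: 0.72
tool_pos: [0.4054, -0.3078, 0.3071]
tool_rot: [-1.718, 1.571, 2.6]
contact_force: [0.1, -0.3, 0.1]
opening: 0.0463
```

Run:
```python
from h import *
s,R=st();print(s["tool_pos"],R.round(3))
v=R.T@(-ey);print(np.degrees(np.arctan2(-v[1],v[2]))/60)
inc(s,R,(0,.16,.30))
```

```text
t 0.725 loc [-0.2745 -0.3467  0.3071] F [ 0.1 -0.3  0.1] q [-0.8   0.26  1.42 -0.    1.46 -0.41] op 0.04629777618059866
[ 0.40541236 -0.30777248  0.30710181] [[-0.     0.923 -0.384]
 [ 0.    -0.384 -0.923]
 [-1.    -0.    -0.   ]]
-0.7887431573094515
(0, 0.16, 0.3) [ 0.018 -0.466 -1.363]
```

move_arm([
  [0, -0.24, -0.7, -0.79],
  [0, -0.24, -0.7, -0.79],
  [0, -0.24, -0.7, -0.79],
  [0, -0.24, -0.7, -0.79],
  [0, -0.24, -0.7, -0.79],
])

```text
time: 1.35
tool_pos: [0.4237, -0.0117, 0.3066]
tool_rot: [-2.993, 1.571, 2.153]
contact_force: [0.6, 0.3, -0.9]
opening: 0.001
```

Run:
```python
from h import *
s,R=st();print(s["tool_pos"],R.round(3))
v=R.T@(-ey);print(np.degrees(np.arctan2(-v[1],v[2]))/60)
inc(s,R,(0,.16,.30))
```

```text
t 1.35 loc [-0.1339 -0.0855  0.3066] F [ 0.6  0.3 -0.9] q [-0.21  0.1   1.62  0.    1.42 -0.64] op 0.0009959002001591558
[ 0.42374006 -0.01170595  0.30660918] [[-0.     0.907  0.421]
 [ 0.     0.421 -0.907]
 [-1.    -0.    -0.   ]]
0.0019075617319070264
(0, 0.16, 0.3) [ 0.017  0.336 -0.613]
```

move_arm([
  [0, 0.33, -0.62, 0],
  [0, 0.33, -0.62, 0],
  [0, 0.33, -0.62, 0],
  [0, 0.33, -0.62, 0],
  [0, 0.33, -0.62, 0],
])

```text
time: 1.98
tool_pos: [0.4404, 0.2692, 0.306]
tool_rot: [-1.922, 1.57, -3.061]
contact_force: [0.0, -0.9, 0.4]
opening: 0.0005
```

Run:
```python
from h import *
s,R=st()
import cv2
for n in("side","top"):
    im=robot.read_camera(n); cv2.imwrite(f"pics/{n}1.png",im[:,:,::-1])
s,R=st();inc(s,R,(0,.16,.14))
```

```text
t 1.975 loc [-0.0011  0.1626  0.306 ] F [ 0.  -0.9  0.4] q [ 0.4   0.28  1.4   0.    1.47 -0.03] op 0.0005041291307512978
t 2.075 loc [-0.0011  0.1625  0.3058] F [0.5 0.7 0.3] q [ 0.4   0.28  1.4   0.    1.47 -0.03] op 0.0004060955245535499
(0, 0.16, 0.14) [0.414 0.003 0.006]
```

View pics/side1.png

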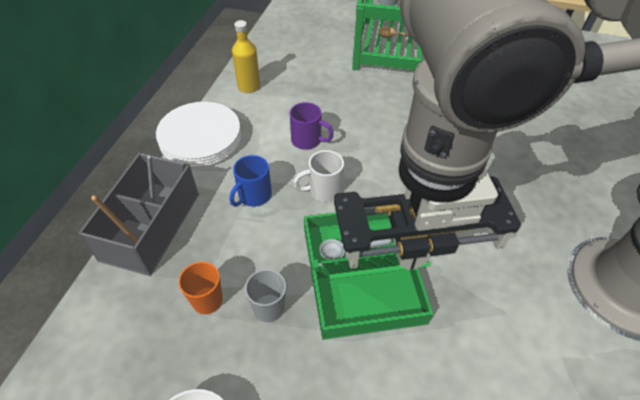

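The side view shows the closed gripper above the open side of the drainer. Its fingertips are at about pixel (415,262), and the leaf below is untouched. Next I lower outside the leaf.

move_arm([
  [0.15, 0, 0, 0],
  [0.3, 0, 0, 0],
  [0.42, 0, 0, 0],
  [0.42, 0, 0, 0],
  [0.42, 0, 0.03, 0],
])

```text
time: 2.7
tool_pos: [0.4472, 0.2554, 0.1405]
tool_rot: [1.462, 1.568, 0.32]
contact_force: [-0.1, -0.3, 0.7]
opening: 0.0005
```

Run:
```python
from h import *
s,R=st()
import cv2
im=robot.read_camera("side"); cv2.imwrite("pics/side2.png",cv2.resize(im[150:350,280:520,::-1],(720,600)))
s,R=st()
```

```text
t 2.7 loc [-0.0007  0.1472  0.1405] F [-0.1 -0.3  0.7] q [ 0.37  0.41  1.68 -0.    1.05 -0.06] op 0.00048689809987833974
t 2.75 loc [-0.0002  0.1456  0.141 ] F [ 0.2 -1.   0.1] q [ 0.37  0.41  1.68 -0.    1.05 -0.06] op 0.00041665015072515227
```

View pics/side2.png

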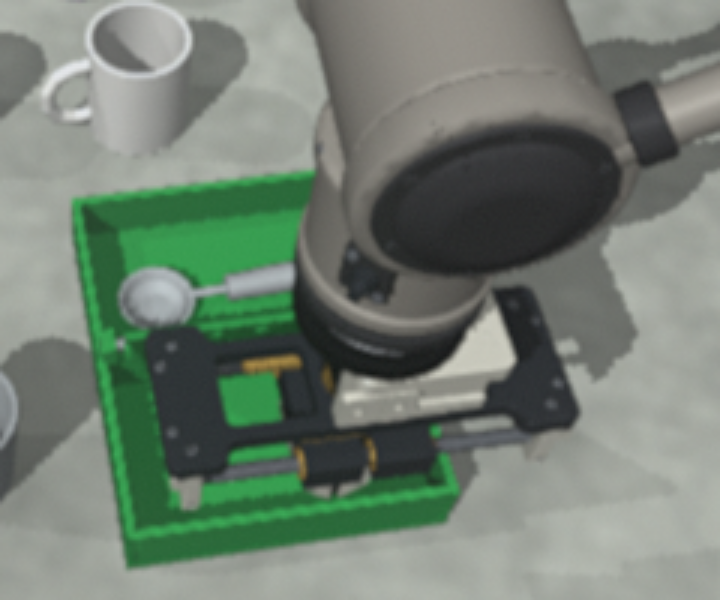

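The fingertips hang outside the leaf's free edge at about crop pixel (335,485), with nothing touched. I push gently toward the spine.

move_arm([
  [0, 0, 0.05, 0],
  [0, 0, 0.09, 0],
  [0, 0, 0.12, 0],
  [0, 0, 0.15, 0],
  [0, 0, 0.18, 0],
])

```text
time: 3.38
tool_pos: [0.4764, 0.19, 0.1394]
tool_rot: [2.069, 1.569, 0.927]
contact_force: [-1.5, 3.4, 3.2]
opening: 0.0006
```

Run:
```python
from h import *
s,R=st()
```

```text
t 3.375 loc [-0.0016  0.0756  0.1394] F [-1.5  3.4  3.2] q [ 0.23  0.41  1.69  0.    1.05 -0.2 ] op 0.0005967458755484117
```

move_arm([
  [0, 0, 0.03, 0],
  [0, 0, 0.06, 0],
  [0, 0, 0.09, 0],
  [0, 0, 0.12, 0],
  [0, 0, 0.14, 0],
])

```text
time: 4.0
tool_pos: [0.4997, 0.1381, 0.1386]
tool_rot: [-0.842, 1.57, -1.984]
contact_force: [0.2, 1.4, 1.2]
opening: 0.0007
```

Run:
```python
from h import *
s,R=st()
import cv2
im=robot.read_camera("side"); cv2.imwrite("pics/side3.png",cv2.resize(im[150:350,280:520,::-1],(720,600)))
```

```text
t 4.0 loc [-0.0022  0.0187  0.1386] F [0.2 1.4 1.2] q [ 0.12  0.42  1.67 -0.    1.05 -0.31] op 0.0007210076288007776
```

View pics/side3.png

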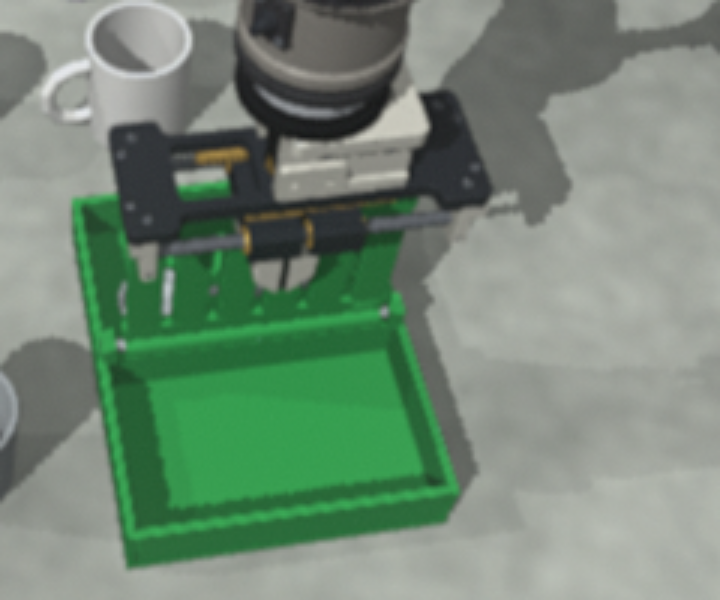

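The leaf now stands almost upright against the fingertips at crop pixel (285,275). I carry on over the top, following the arc.

move_arm([
  [0, 0, 0.05, 0],
  [0, 0, 0.09, 0],
  [0.01, 0, 0.13, 0],
  [0.03, 0, 0.17, 0],
  [0.05, 0, 0.2, 0],
])

```text
time: 4.68
tool_pos: [0.5331, 0.0651, 0.118]
tool_rot: [-0.639, 1.571, -1.781]
contact_force: [-0.2, 1.6, 1.0]
opening: 0.0004
```

Run:
```python
from h import *
s,R=st()
import cv2
im=robot.read_camera("side"); cv2.imwrite("pics/side4.png",cv2.resize(im[130:330,280:520,::-1],(720,600)))
```

```text
t 4.675 loc [-0.0025 -0.0616  0.118 ] F [-0.2  1.6  1. ] q [-0.02  0.47  1.64 -0.    1.02 -0.45] op 0.00043247114347964784
```

View pics/side4.png

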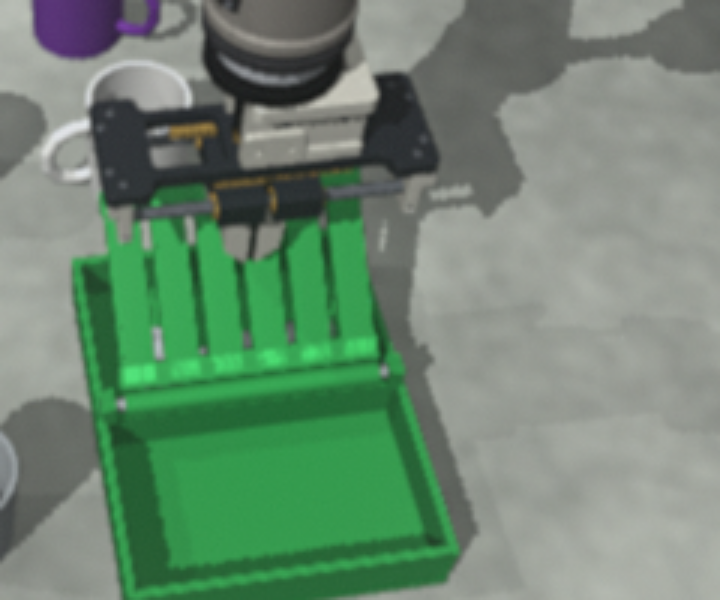

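The leaf is past vertical, with the tips pressing its upper face at crop pixel (250,250). I continue down the arc.

move_arm([
  [0.03, 0, 0.035, 0],
  [0.07, 0, 0.06, 0],
  [0.11, 0, 0.08, 0],
  [0.14, 0, 0.085, 0],
  [0.15, 0, 0.085, 0],
])

```text
time: 5.35
tool_pos: [0.5463, 0.0352, 0.0575]
tool_rot: [-1.92, 1.569, -3.061]
contact_force: [0.5, 0.2, 1.3]
opening: 0.0005
```

Run:
```python
from h import *
s,R=st()
import cv2
im=robot.read_camera("side"); cv2.imwrite("pics/side5.png",cv2.resize(im[130:330,280:520,::-1],(720,600)))
st()
```

```text
t 5.35 loc [-0.0029 -0.0942  0.0575] F [0.5 0.2 1.3] q [-0.08  0.57  1.67 -0.    0.9  -0.5 ] op 0.000480839809556502
t 5.4 loc [-0.0029 -0.094   0.0576] F [ 0.3 -0.9 -1. ] q [-0.08  0.57  1.67 -0.    0.9  -0.5 ] op 0.0006324283238581505
```

View pics/side5.png

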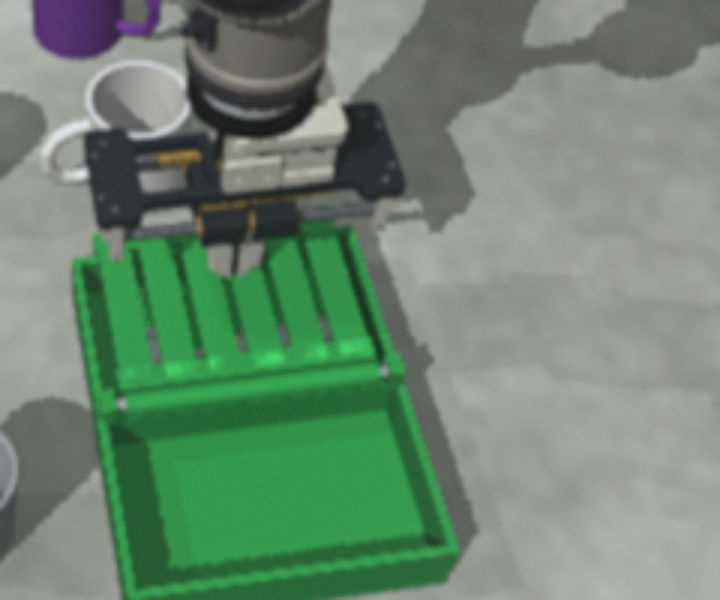

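Nearly flat, tips at crop pixel (235,270). Pressing down in small steps until the end stop answers with force.

move_arm([
  [0.004, 0, 0, 0],
  [0.007, 0, 0, 0],
  [0.01, 0, 0, 0],
  [0.01, 0, 0, 0],
])

```text
time: 5.9
tool_pos: [0.5469, 0.0355, 0.0561]
tool_rot: [1.05, 1.57, -0.092]
contact_force: [-3.5, 1.5, 10.9]
opening: 0.0005
```

Run:
```python
from h import *
st()
```

```text
t 5.9 loc [-0.0022 -0.0942  0.0561] F [-3.5  1.5 10.9] q [-0.07  0.57  1.67 -0.    0.89 -0.5 ] op 0.0005291637878565164
```

move_arm([
  [0.003, 0, 0, 0],
  [0.006, 0, 0, 0],
  [0.006, 0, 0, 0],
])

```text
time: 6.28
tool_pos: [0.547, 0.0356, 0.0559]
tool_rot: [1.012, 1.568, -0.129]
contact_force: [-10.2, 0.2, 29.2]
opening: 0.0002
```

Run:
```python
from h import *
st()
```

```text
t 6.275 loc [-0.0021 -0.0942  0.0559] F [-10.2   0.2  29.2] q [-0.07  0.57  1.67 -0.    0.89 -0.5 ] op 0.0002237399225785064
```

At 29 N the tip only moved 0.2 mm further, so the leaf is on its end stop. Raising straight up, then clear of the view.

move_arm([
  [-0.03, 0, 0, 0],
  [-0.1, 0, 0, 0],
  [-0.25, 0, 0, 0],
  [-0.4, 0, 0, 0],
  [-0.55, 0, 0, 0],
])

```text
time: 6.9
tool_pos: [0.5465, 0.0355, 0.2746]
tool_rot: [1.005, 1.57, -0.136]
contact_force: [1.4, -0.0, 0.2]
opening: 0.0004
```

move_arm([
  [0, -0.25, 0.6, 0],
  [0, -0.25, 0.6, 0],
  [0, -0.25, 0.6, 0],
  [0, -0.25, 0.6, 0],
  [0, -0.25, 0.6, 0],
])

```text
time: 7.52
tool_pos: [0.5551, -0.2283, 0.2718]
tool_rot: [-1.004, 1.57, -2.15]
contact_force: [-0.6, 1.1, -0.4]
opening: 0.0006
```

Run:
```python
from h import *
import cv2
for n in("side","top"):
    im=robot.read_camera(n)[:,:,::-1]; cv2.imwrite(f"pics/{n}6.png",im)
    if n=="side": cv2.imwrite("pics/side6c.png",cv2.resize(im[130:330,280:520],(720,600),interpolation=cv2.INTER_CUBIC))
st()
# predicted edge line (top corner of outer edge / far upper edges) for angles
for a in(3.1416,3.09,3.04,2.99):
    v=ey*np.cos(a)+np.array([0,0,np.sin(a)]);n=ey*np.sin(a)-np.array([0,0,np.cos(a)])
    C=np.array([O[0],O[1],.052])
    print(a,[((proj("side",C+.135*v+.004*n+ex*k)[0]-[280,130])*3).round(1) for k in(.084,-.084)],[proj("top",C+.135*v+.004*n+ex*k)[0].round(1) for k in(.084,-.084)])
```

```text
t 7.625 loc [-0.1038 -0.3347  0.272 ] F [-0.2 -0.1  0.1] q [-0.51  0.45  1.23  0.    1.46 -0.94] op 0.0005785350930479302
3.1416 [array([ 94. , 229.2]), array([331.8, 202.8])] [array([313. , 204.2]), array([347.9, 274.9])]
3.09 [array([ 94.1, 223.4]), array([333.2, 197. ])] [array([312.8, 204. ]), array([347.9, 275.3])]
3.04 [array([ 94.2, 218.1]), array([334.8, 191.6])] [array([312.4, 203.9]), array([347.8, 275.8])]
2.99 [array([ 94.3, 213.2]), array([336.4, 186.6])] [array([311.9, 203.8]), array([347.5, 276.3])]
```

View pics/side6c.png

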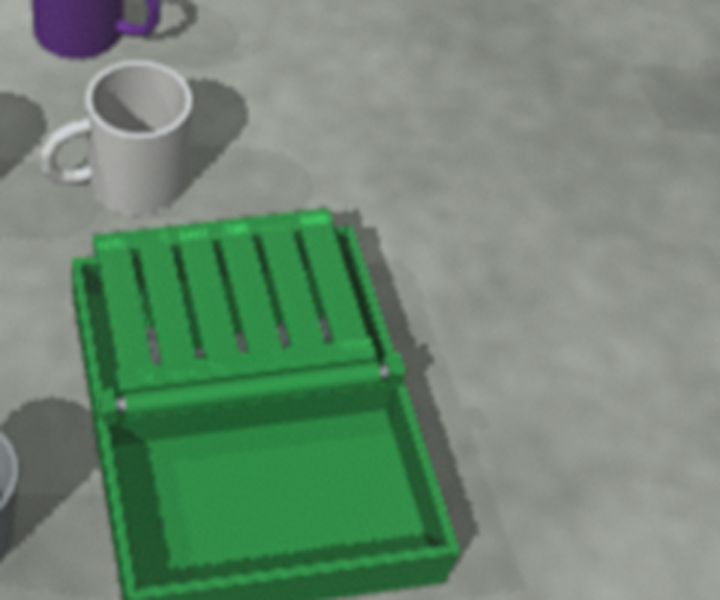

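View pics/top6.png

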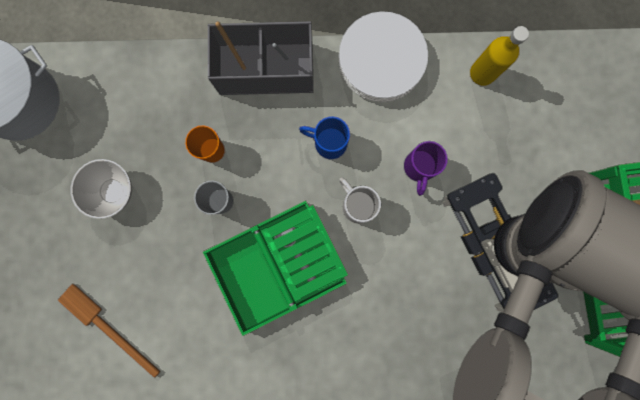

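View pics/side6.png

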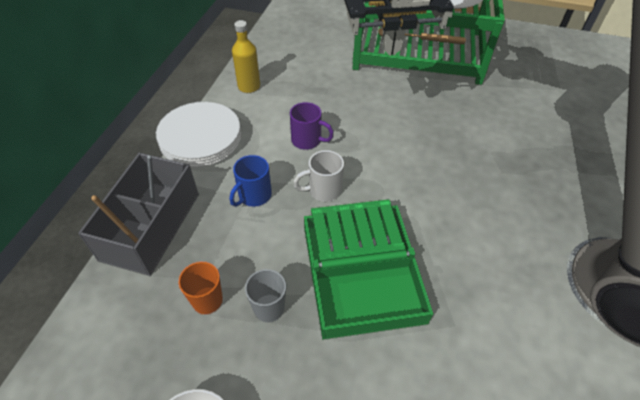

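The side view shows the leaf lying flat over the teaspoon's trough. Its outer edge runs from crop pixel (94,235) to (330,210), as low as predicted for 3.14 rad (229 and 203). Cup, mug and the others sit at the same pixels as before.

Run:
```python
from h import *
s,_=st();print(s["qvel"].round(3));print(robot.hand_in())
```

```text
t 7.625 loc [-0.1038 -0.3347  0.272 ] F [-0.2 -0.1  0.1] q [-0.51  0.45  1.23  0.    1.46 -0.94] op 0.0005785350930479302
[ 0.048 -0.02   0.022  0.009  0.001  0.012]
the job is handed in; nothing more can be done
None
```

The leaf now lies flat over the teaspoon's trough, and I handed the job in at 7.6 s. I pushed it up from outside with the closed fingertips and followed it over the spine. Then I pressed it onto its end stop, where going from 11 N to 29 N moved the tip only 0.2 mm. At no point was the leaf pinched.

- **Leaf:** In the last side view its outer edge sits about 2 image pixels lower than I predicted for fully flat (3.14 rad). That is on the flat side, and within the 4–5 mm by which the two cameras disagreed about the drainer's position.
- **Other kitchenware:** The cup, mug and look-alikes are at the same pixels as before, judged by eye. The teaspoon is under the leaf, where only bits of grey show through the slats, so I could not check its exact position. The fingers stayed above the leaf on that side and never went into its trough.
- **Arm:** It was clear of everything with no contact force. The joints were still settling slightly, at no more than 0.05 rad/s.

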